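Make up a soldering hearth from soft firebricks

TASK

Make up the soldering hearth: loosen the black wing knob on the sliding fence, slide the fence back, and lay all the loose soft firebricks lengthwise in the steel channel between the end stop and the fence, in any order. Then slide the fence up so that stop, bricks and fence all touch in one closed row, turn the knob clockwise fully home to clamp it, and last of all seat the work plate flat on the row with its two holes over the pegs of the end stop. The bricks crumble easily: hold them with no more than about 40 N and press the fence on them gently, no more than about 20 N; leave the mug, ring cone and bench block where they are.

Things in the scene. Friction and masses are not known exactly. Their poses are not given: they have to be found in the camera images.
- hearth: Dark steel base plate of the hearth, 85 x 372 mm, 8 mm thick, fixed to the bench (not movable). Origin: centre of its underside, on the bench. Its y axis runs along the channel, from the end stop to the open end. The channel floor is 8 mm above the bench, 45 mm wide between two guide strips, each 6 mm thick and standing 8 mm above the floor.
- stop_face (a point): Point at the middle of the lower edge of the end stop's face (on the channel floor, on the channel's centre line); axes as the hearth. The stop is a steel block 66 mm wide, 20 mm thick, 42 mm above the floor (as high as a brick), at the hearth's -y end; bricks lie on its +y side.
- fence_face (a point): Point at the middle of the lower edge of the fence's face that looks to the end stop (on the channel floor, centre line); axes as the hearth. The fence is an aluminium block 66 mm wide, 48 mm long (from this point to +y), 45 mm above the floor, with the wing knob on top.
- fence (a joint): Free length of the channel in m between end stop and fence: 0 = fence at the stop, 0.295 = fully back. The fence slides with about 2 N when the knob is loose and is held when it is clamped.
- clamp_knob (a joint): Angle of the wing knob in rad: 0 = loose (bar across the channel), 1.45 = fully clamped (bar nearly along the channel). It grows turning clockwise seen from above; it begins to bite at about 0.7.
- knob_grip (a point): Centre of the knob's black bar, on the knob's vertical axis, 24 mm behind the fence face, 71 mm above the channel floor. x runs along the bar (56 mm), y across it (14 mm thick); the bar is 26 mm high, 13 mm above and below this point. The point turns with the knob.
- peg_mid (a point): Point on the end stop's top face (50 mm above the bench), midway between its two upright pegs; axes as the hearth. The pegs stand 20 mm to either side along x, 8 mm thick, 14 mm high, with tapered tips.
- work_plate: Steel work plate, 66 (x) x 120 (y) x 6 mm, 0.35 kg, with an upright tab in its middle to hold it by: 14 mm thick (x), 44 mm long (y), top 42 mm above the plate's underside. Origin: centre of the underside. Two 11.5 mm holes near its -y end. When seated its axes are those of the hearth.
- plate_holes (a point): Point on the work plate's underside midway between its two holes (holes 20 mm to either side along x), 49 mm from the plate's centre towards -y; axes as the plate.
- brick1: Soft cream-coloured insulating firebrick, 64 x 42 x 42 mm, about 0.1 kg, crumbly. Origin at its centre (21 mm above what it lies on); x runs along its 64 mm length. May be absent (None).
- brick2: Soft cream-coloured insulating firebrick, 64 x 42 x 42 mm, about 0.1 kg, crumbly. Origin at its centre (21 mm above what it lies on); x runs along its 64 mm length. May be absent (None).
- brick3: Soft cream-coloured insulating firebrick, 64 x 42 x 42 mm, about 0.1 kg, crumbly. Origin at its centre (21 mm above what it lies on); x runs along its 64 mm length. May be absent (None).
- brick4: Soft cream-coloured insulating firebrick, 64 x 42 x 42 mm, about 0.1 kg, crumbly. Origin at its centre (21 mm above what it lies on); x runs along its 64 mm length. May be absent (None).
- mug: White mug, 80 mm wide, 90 mm high, standing on the bench; origin at its underside. Leave alone.
- ring_cone: Dark steel ring cone, 48 mm foot, 80 mm high; origin at its underside. Leave alone.
- bench_block: Steel bench block, 100 x 100 x 30 mm; origin at its underside. Leave alone.
There are look-alikes about, which are no part of the job. What is shaped like the brick1 but blue, orange or pink is not meant.

How it is judged (in metres and radians):
On the way, in this order (a step that is already met when the one before it is completed fails the run):
1. the knob is turned loose (below 0.4 rad) (value of joint clamp_knob below 0.4 rad), for 0.2 s.
2. with the knob loose, all bricks lie on the channel floor between stop and fence, lengthwise and released (x of brick1 in the frame of hearth between -0.005 and 0.005 m and y of each of brick1, brick2, brick3, brick4 in the frame of stop_face above 0.028 m and y of each of brick1, brick2, brick3, brick4 in the frame of fence_face below -0.028 m and z of each of brick1, brick2, brick3, brick4 in the frame of stop_face below 0.025 m and angle between the x axis of each of brick1, brick2, brick3, brick4 and the y axis of hearth, either way round below 0.1 rad and x of brick2 in the frame of hearth between -0.005 and 0.005 m and x of brick3 in the frame of hearth between -0.005 and 0.005 m and x of brick4 in the frame of hearth between -0.005 and 0.005 m and value of joint clamp_knob below 0.5 rad and contact force between the fingers and brick1 below 0.5 N and contact force between the fingers and brick2 below 0.5 N and contact force between the fingers and brick3 below 0.5 N and contact force between the fingers and brick4 below 0.5 N), for 0.2 s.
3. with the work plate still away from the pegs, the row is closed up and the knob clamped (x of brick1 in the frame of hearth between -0.005 and 0.005 m and y of each of brick1, brick2, brick3, brick4 in the frame of stop_face above 0.028 m and y of each of brick1, brick2, brick3, brick4 in the frame of fence_face below -0.028 m and z of each of brick1, brick2, brick3, brick4 in the frame of stop_face below 0.025 m and angle between the x axis of each of brick1, brick2, brick3, brick4 and the y axis of hearth, either way round below 0.1 rad and x of brick2 in the frame of hearth between -0.005 and 0.005 m and x of brick3 in the frame of hearth between -0.005 and 0.005 m and x of brick4 in the frame of hearth between -0.005 and 0.005 m and (horizontal distance between brick1 and brick2 below 0.068 m or horizontal distance between brick1 and brick3 below 0.068 m or horizontal distance between brick1 and brick4 below 0.068 m) and (horizontal distance between brick2 and brick1 below 0.068 m or horizontal distance between brick2 and brick3 below 0.068 m or horizontal distance between brick2 and brick4 below 0.068 m) and (horizontal distance between brick3 and brick1 below 0.068 m or horizontal distance between brick3 and brick2 below 0.068 m or horizontal distance between brick3 and brick4 below 0.068 m) and (horizontal distance between brick4 and brick1 below 0.068 m or horizontal distance between brick4 and brick2 below 0.068 m or horizontal distance between brick4 and brick3 below 0.068 m) and horizontal distance between any of brick1, brick2, brick3, brick4 and stop_face below 0.036 m and horizontal distance between any of brick1, brick2, brick3, brick4 and fence_face below 0.036 m and value of joint fence below 0.264 m and value of joint clamp_knob above 1.1 rad and horizontal distance between plate_holes and peg_mid above 0.03 m), for 0.2 s.
At the end, for the whole second after the job is handed in: All bricks lie on the channel floor, lengthwise (0.1 rad), with gaps under 4 mm between stop, bricks and fence; the knob is clamped (over 1.1 rad); the work plate lies flat (4 mm, 0.06 rad) with its holes over the pegs (within 4 mm); all at rest (x of brick1 in the frame of hearth between -0.005 and 0.005 m and y of each of brick1, brick2, brick3, brick4 in the frame of stop_face above 0.028 m and y of each of brick1, brick2, brick3, brick4 in the frame of fence_face below -0.028 m and z of each of brick1, brick2, brick3, brick4 in the frame of stop_face below 0.025 m and angle between the x axis of each of brick1, brick2, brick3, brick4 and the y axis of hearth, either way round below 0.1 rad and x of brick2 in the frame of hearth between -0.005 and 0.005 m and x of brick3 in the frame of hearth between -0.005 and 0.005 m and x of brick4 in the frame of hearth between -0.005 and 0.005 m and (horizontal distance between brick1 and brick2 below 0.068 m or horizontal distance between brick1 and brick3 below 0.068 m or horizontal distance between brick1 and brick4 below 0.068 m) and (horizontal distance between brick2 and brick1 below 0.068 m or horizontal distance between brick2 and brick3 below 0.068 m or horizontal distance between brick2 and brick4 below 0.068 m) and (horizontal distance between brick3 and brick1 below 0.068 m or horizontal distance between brick3 and brick2 below 0.068 m or horizontal distance between brick3 and brick4 below 0.068 m) and (horizontal distance between brick4 and brick1 below 0.068 m or horizontal distance between brick4 and brick2 below 0.068 m or horizontal distance between brick4 and brick3 below 0.068 m) and horizontal distance between any of brick1, brick2, brick3, brick4 and stop_face below 0.036 m and horizontal distance between any of brick1, brick2, brick3, brick4 and fence_face below 0.036 m and value of joint fence below 0.264 m and linear speed of each of brick1, brick2, brick3, brick4, work_plate below 0.02 m/s and velocity of joint fence between -0.01 and 0.01 m/s and horizontal distance between plate_holes and peg_mid below 0.004 m and z of plate_holes in the frame of peg_mid below 0.004 m and angle between work_plate's own z axis and vertical below 0.06 rad and angle between the y axis of work_plate and the y axis of hearth, either way round below 0.12 rad and y of work_plate in the frame of peg_mid between 0.04 and 0.06 m and value of joint clamp_knob above 1.1 rad); the robot touches nothing.
It fails at once if a brick is squeezed by the fingers with more than 50 N a side (100 N over both) (contact force between the fingers and brick1 above 100 N or contact force between the fingers and brick2 above 100 N or contact force between the fingers and brick3 above 100 N or contact force between the fingers and brick4 above 100 N).
It fails at once if the fence presses a brick with more than 40 N (contact force between fence and brick1 above 40 N or contact force between fence and brick2 above 40 N or contact force between fence and brick3 above 40 N or contact force between fence and brick4 above 40 N).
It fails at once if the mug, ring cone or bench block is moved more than 20 mm (distance of any of mug, ring_cone, bench_block from where it was at the start of the episode above 0.02 m).
Of brick1, brick2, brick3, brick4 only 2 to 4 are there at a start; the rules pass over those that are not, and their reading is None.
At some moment in a run one of brick1, brick2, brick3, brick4 may be knocked a few centimetres aside while the robot is not near it.
Once in a run the grip may slacken for a moment while it holds something.
It also fails if it takes over 210 s, if anything falls off the work surface, if the arm or the gripper's body presses on something with over 40 N, if the wrist force passes 120 N, or if a joint passes its speed limit or range.

ROBOT

A 7-joint arm with a two-finger parallel gripper is mounted at the origin on the work surface. World frame = base frame: x ahead of the robot, y to its left, z up, the work surface at z = 0. Lengths are in mm, angles in degrees, forces in N, time in s.
With the tool pointing down it reaches from about 400 to 875 mm from the base axis. Payload 19.3 kg.
Tool frame: the origin (TCP) lies midway between the tips of the shut fingers; the grasp point (between the pads) lies 19 mm behind it; z points along the fingers, y is the line along which they close (so a half turn about z gives the same grasp; the last joint's range is limited). The gripper opens to 85 mm and grips with 20 to 120 N. Pads are 22 mm wide; open, the fingers measure 114 mm over their backs; the gripper's body (76 mm by 85 mm) begins 54 mm behind the grasp point. The pads swing forward as they close: fully open they stand 13 mm farther back than shut.
Start: joints at [61.983, 29.874, -2.08, 91.645, 1.215, 58.505, -6.463], TCP at [254.137, -570.989, 193.891] pointing down, gripper open.
Joint ranges: [-166.77, 166.77], [-17.47, 122.26], [-85.68, 81.53], [9.62, 139.38], [-72.42, 252.41], [9.2, 110.78], [-144.41, 144.41]. Speed limits (degrees/s): [108.29, 108.29, 136.94, 136.94, 172.46, 172.46, 172.46].

INTERFACE

Orientations are given as a 3x3 rotation matrix whose columns are the frame's x, y, z axes.
In Python, from station import arm gives the robot as it stands. The module is installed in compiled form; this text tells all that it offers. Calls block until the motion is done:
- arm.reach(position, orientation): joint-space move of the TCP to a pose.
- arm.move_straight(position, orientation=None, max_speed=150): straight line of the TCP; orientation=None keeps the orientation; max_speed is the mean speed in mm/s.
- arm.goto_joints(angles): joint-space move.
- arm.gripper_to(opening, force=None): finger opening in mm; force is the grip in N (None keeps the last); returns when the fingers have stopped.
- arm.sleep(seconds).
- arm.solve_ik(position, orientation): joint angles nearest the present ones, or None.
- arm.get_state(): the state.
- arm.camera(name): name is "side" or "top"; returns (picture, depth): 400x640x3 uint8, blue, green, red; 400x640 float32, mm along the optical axis (not along the pixel's ray), 0 where there is no reading.
- arm.get_calibration(name): a dict with "intrinsics" (3x3 intrinsics, pixels), "origin" and "attitude" of the camera in the world. Camera axes: x right, y up, looking along -z (the intrinsics and any distortion apply to the point x, -y, -z); pixel columns grow to the right and rows downward; lengths in mm; the calibration is good to about 2 mm. A picture is of the moment at which its call begins. get_calibration takes no time and is no camera call.
A pose or a line that the arm cannot do raises arm.PlanningError and nothing moves.
- arm.job_done(): hands the job in; it is judged then, once.
Trained networks look in the newest picture that a camera, given by its name, has taken for a name from the list of things; names that differ only in an ending like _2 or _b are one class to them, and where a whole thing is asked for, a point or a joint stands for the part that bears it (a point fixed in the world has none). Each returns a list of dicts, best first, with "conf" (0 to 1); they miss things now and then, are a little off and sometimes report something else, mostly with a low value. They report only what shows in the picture. A call takes as long as a camera call. They do not tell look-alikes from the thing itself.
- arm.regions_of(camera, target): "region" (400x640 bool, what is visible of it).
- arm.place_of(camera, target): "at" ([x, y, z] in mm, in world coordinates, good to about 4 mm: a listed point, or the origin of a listed thing).
The state is a dict: "time": time; "qpos": joint angles; "joint_velocities": joint speeds; "joint_torque": joint torques, N m; "position": TCP position; "eef_rot": TCP orientation; "ft_force": force on the tool from outside, world axes, zero at the start; "ft_torque": the same for the moment, N m; "grip_width": finger opening in mm; "finger_force": force on a finger pad.
Only numpy, scipy, OpenCV 4.12 (cv2) and the standard library are available. Lean on these libraries where they do the work, as an engineer would, in place of code of your own. Each camera call takes 0.05 s, during which the arm holds its last target. There are 200 camera calls.

## Working session

There is one attempt and no reset: what is moved stays moved. The work goes in short steps, each a Python script; the robot and the scene stay as the last script left them, time stands still between calls to the robot, and variables do not carry over. Pictures are saved under pics/ and viewed, at most 14 in all, crops included, and the job is handed in when it is done.

```bash
mkdir -p pics
cat > h.py <<'E'
import numpy as np, cv2
from station import arm
def look(cam,name=None):
    im,d=arm.camera(cam)
    if name: cv2.imwrite('pics/'+name+'.png',im)
    return im,d
def world(cam,u,v,d):
    c=arm.get_calibration(cam);K=np.array(c['intrinsics'])
    u,v,d=map(np.asarray,(u,v,d))
    p=np.stack([(u-K[0,2])/K[0,0]*d,-(v-K[1,2])/K[1,1]*d,-d],-1)
    return p@np.array(c['attitude']).T+np.array(c['origin'])
def cloud(cam,d):
    v,u=np.mgrid[0:400,0:640]
    return world(cam,u,v,d)
E
python3 - <<'E'
from h import *
for c in('top','side'):
    im,d=look(c,c+'0'); cal=arm.get_calibration(c); print(c,{k:np.round(v,3).tolist() for k,v in cal.items() if v is not None and not isinstance(v,str)})
    for t in ['hearth','stop_face','fence_face','knob_grip','peg_mid','work_plate','plate_holes','brick1','mug','ring_cone','bench_block']:
        print(t,[(np.round(r['at']).tolist(),round(r['conf'],2)) for r in arm.place_of(c,t)])
print(arm.get_state())
E
```

```text
top {'intrinsics': [[384.368, 0.0, 312.34], [0.0, 384.368, 205.121], [0.0, 0.0, 1.0]], 'origin': [333.849, 29.884, 1282.933], 'attitude': [[-0.013, 0.991, -0.135], [-1.0, -0.016, -0.015], [-0.017, 0.135, 0.991]]}
hearth [([611.0, -28.0, -0.0], 0.56)]
stop_face [([576.0, -191.0, 9.0], 0.63), ([619.0, 382.0, 3.0], 0.29), ([610.0, -34.0, 79.0], 0.19)]
fence_face [([603.0, -52.0, 11.0], 0.57)]
knob_grip [([611.0, -34.0, 80.0], 0.41)]
peg_mid [([573.0, -202.0, 50.0], 0.68), ([612.0, -33.0, 78.0], 0.4)]
work_plate [([451.0, 307.0, 2.0], 0.59)]
plate_holes [([431.0, 262.0, 0.0], 0.68)]
brick1 [([362.0, -123.0, 22.0], 0.81), ([432.0, -326.0, 24.0], 0.78), ([316.0, -229.0, 23.0], 0.66), ([341.0, 12.0, 24.0], 0.62), ([426.0, 124.0, 20.0], 0.52), ([445.0, -24.0, 17.0], 0.51)]
mug [([656.0, -469.0, 2.0], 0.71)]
ring_cone [([619.0, 384.0, 0.0], 0.72)]
bench_block [([448.0, 529.0, -1.0], 0.58)]
side {'intrinsics': [[417.89, 0.0, 319.733], [0.0, 417.89, 195.549], [0.0, 0.0, 1.0]], 'origin': [140.237, 1033.28, 869.749], 'attitude': [[-0.944, 0.178, -0.278], [-0.329, -0.559, 0.761], [-0.02, 0.81, 0.5
[... 795 characters left out ...]
cities': array([-0.04468622, -0.08520324,  0.05912814, -0.00357856, -0.17673942,
       -0.0319702 , -0.10531576]), 'joint_torque': array([ 1.98176022e-03, -9.26880670e+01,  1.97972842e+00, -3.70255029e+01,
        1.83220301e-02,  1.90076964e-03,  4.58047211e-06]), 'position': array([ 254.14940989, -570.97496205,  193.89353407]), 'eef_rot': array([[ 9.13581875e-01,  4.06654838e-01, -1.15740904e-06],
       [ 4.06654838e-01, -9.13581874e-01,  3.88814278e-05],
       [ 1.47539328e-05, -3.59920337e-05, -9.99999999e-01]]), 'ft_force': array([-0.97652714,  0.29209276, -0.09708034]), 'ft_torque': array([-0.0458231 ,  0.01442405,  0.02856582]), 'finger_force': 0.0, 'grip_width': 85.51528847368986}
```

View pics/top0.png

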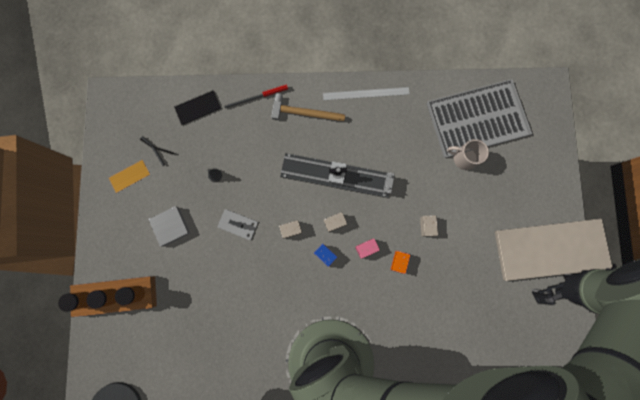

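View pics/side0.png

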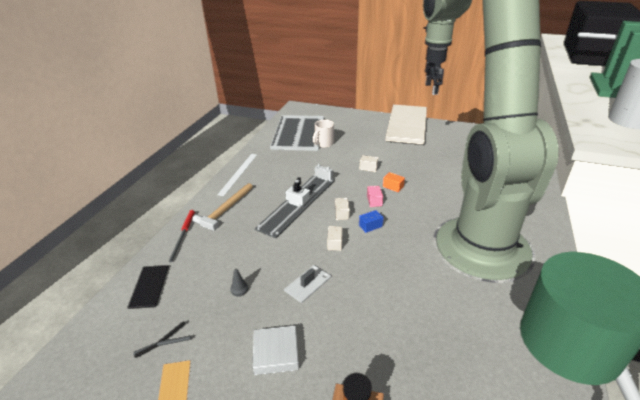

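Top view: three cream bricks, at px (290,229), (335,222) and (429,226). Blue, pink and orange decoys are at (326,255), (368,248) and (401,262). The hearth runs from (285,165) to (395,187) with the stop at the right end, and the fence and knob are near (338,172). The plate is at (238,223). Next I refine the poses from depth.

```bash
cat >> h.py <<'E'
def rect(cl,c,r,z0,z1,im=None,cream=False):
    m=(np.hypot(cl[...,0]-c[0],cl[...,1]-c[1])<r)&(cl[...,2]>z0)&(cl[...,2]<z1)
    p=cl[m]
    if len(p)<4: return None
    (cx,cy),(w,h),a=cv2.minAreaRect(p[:,:2].astype(np.float32))
    if w<h: w,h,a=h,w,a+90
    return np.round([cx,cy,w,h,(a+90)%180-90,np.median(p[:,2]),len(p)],1)
BR=[(426,124),(446,-24),(431,-325)]
E
python3 - <<'E'
from h import *
for c in('top','side'):
    im,d=look(c); cl=cloud(c,d)
    for t,tgt in [('hearth','hearth'),('plate','work_plate')]:
        rs=arm.regions_of(c,tgt)
        for r in rs[:1]:
            m=r['region']; cc=np.where(m[...,None]&(d>0)[...,None],cl,-9999.)
            print(c,t,r['conf'],'low',rect(cc,(0,0),3000,2,20),'all',rect(cc,(0,0),3000,-5,200))
            if t=='hearth': print(' stop',rect(cc,(574,-202),50,44,70),'fence',rect(cc,(608,-33),60,46,62),'knob',rect(cc,(609,-31),60,75,100))
            else: print(' tab',rect(cc,(451,307),60,32,50))
    for b in BR: print(c,'brick',rect(cl,b,55,36,50))
E
```

```text
top hearth 0.94 low [ 609.3  -31.   371.1   91.3   77.     8.9 2265. ] all [ 610.4  -33.6  381.3   94.6   77.     9.7 2860. ]
 stop [ 572.2 -202.1   65.7   20.1  -12.2   50.4  130. ] fence [608.2 -33.8  65.8  47.4 -12.3  54.2 192. ] knob [608.5 -32.6  54.3  15.  -86.   91.8  92. ]
top plate 0.66 low [447.6 303.  122.3  65.9  67.2   6.1 586. ] all [447.5 303.2 124.3  66.5  67.    6.1 708. ]
 tab [447.1 302.   43.8  13.2  67.6  41.5  58. ]
top brick [426.5 122.8  63.5  42.  -74.5  42.  255. ]
top brick [448.4 -23.5  63.7  41.6 -69.   42.1 255. ]
top brick [ 431.5 -328.5   62.6   42.7    0.9   42.3  268. ]
side hearth 0.86 low [ 610.8  -26.3  373.8   89.2   77.5    9.3 1391. ] all [ 614.4  -28.2  375.    99.    78.9   11.1 1950. ]
 stop [ 573.5 -196.8   63.1   22.7   -9.7   49.8   67. ] fence [608.  -26.7  65.2  51.9  -6.   53.2 141. ] knob [608.7 -25.2  54.8  14.3 -87.6  89.5  65. ]
side plate 0.59 low [449.2 305.8 120.5  68.9  67.3   6.5 628. ] all [450.6 305.7 120.5  72.5  68.1   6.9 792. ]
 tab [447.8 307.4  43.9  16.2  69.3  41.4  95. ]
side brick [427.3 126.   70.7  42.1 -75.2  42.1 224. ]
side brick [450.1 -20.1  69.4  41.4 -69.   42.3 170. ]
side brick [ 433.1 -323.6   63.8   51.    -2.5   42.1  119. ]
```

```bash
cat >> h.py <<'E'
def R(a):
    c,s=np.cos(np.radians(a)),np.sin(np.radians(a))
    return np.array([[-s,c,0],[c,s,0],[0,0,-1.]])
def st(tag=''):
    s=arm.get_state(); print(tag,'t%.1f'%s['time'],'p',np.round(s['position'],1),'w%.1f'%s['grip_width'],'ff%.1f'%s['finger_force'],'F',np.round(s['ft_force'],1),'T',np.round(s['ft_torque'],2),'q7 %.0f'%s['qpos'][6])
    return s
H=77.8
U=np.array([np.cos(np.radians(H)),np.sin(np.radians(H)),0])   # channel +y
V=np.array([U[1],-U[0],0])                                     # channel +x
E
python3 - <<'E'
from h import *
k=np.array([608.5,-31.5,64])
st()
arm.gripper_to(60,40)
arm.reach(k+[0,0,120],R(3.5)); st('above')
arm.move_straight(k); st('at')
arm.gripper_to(0,40); s=st('grip')
p=s['position'].copy()
for a in np.arange(3.5+15,79,15):
    arm.move_straight(k,R(a)); st('a%.0f'%a)
arm.move_straight(k,R(78.5)); st()
im,d=look('top'); cl=cloud('top',d)
E
```

```text
t1.5 p [ 254.1 -571.   193.9] w85.5 ff0.0 F [-0.4  0.5  0.2] T [-0.   -0.01  0.01] q7 -6
above t4.2 p [608.5 -32.8 183.9] w60.1 ff0.0 F [ 0.3  0.2 -0.3] T [0.01 0.04 0.  ] q7 -15
at t5.1 p [609.  -31.4  64.8] w59.9 ff0.0 F [-0.2 -0.6  0.6] T [ 0.03 -0.02 -0.03] q7 -20
grip t5.7 p [608.5 -31.5  64. ] w0.1 ff0.0 F [ 0.   0.3 -0.5] T [-0.    0.03 -0.01] q7 -20
a18 t6.1 p [608.5 -31.6  63.9] w-0.1 ff0.0 F [-0.2  0.2  0.3] T [ 0.05  0.02 -0.  ] q7 -8
a34 t6.5 p [608.5 -31.6  63.9] w-0.3 ff0.0 F [-0.8  0.5 -0.3] T [-0.01  0.01 -0.06] q7 5
a48 t7.0 p [608.4 -31.5  63.9] w-0.1 ff0.0 F [0.1 0.2 0.2] T [-0.02  0.   -0.03] q7 18
a64 t7.4 p [608.4 -31.5  63.9] w0.2 ff0.0 F [ 0.5  0.3 -0.7] T [-0.03 -0.02  0.03] q7 30
a78 t7.8 p [608.5 -31.5  63.9] w0.2 ff0.0 F [-0.3 -0.3  0.5] T [0.02 0.   0.  ] q7 43
 t8.0 p [608.6 -31.4  64.1] w-0.1 ff0.0 F [ 0.2 -0.3 -0.4] T [-0.03  0.02  0.08] q7 44
```

The fingers shut on nothing, so I look.

Run:
```python
from h import *
im,d=look('side'); cv2.imwrite('pics/s1.png',cv2.resize(im[120:260,220:400],(720,560),interpolation=cv2.INTER_CUBIC))
st()
```

```text
t8.1 p [608.5 -31.5  64.1] w-0.1 ff0.0 F [-0.1  0.2  0.4] T [-0.02  0.04  0.01] q7 44
```

View pics/s1.png

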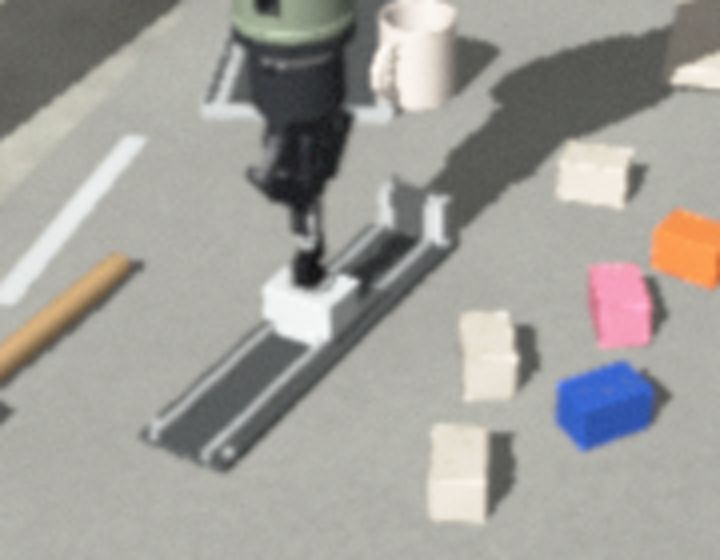

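Run:
```python
from h import *
arm.gripper_to(60); st('open')
arm.move_straight([608.5,-31.5,200]); arm.move_straight([480,-150,250])
im,d=look('side'); A=cv2.resize(im[150:230,250:350],(500,400),interpolation=cv2.INTER_CUBIC)
im,d=look('top'); cl=cloud('top',d)
print(rect(cl,(608,-32),60,75,105),rect(cl,(608,-32),60,46,62))
B=cv2.resize(im[150:210,290:350],(400,400),interpolation=cv2.INTER_CUBIC); 
cv2.imwrite('pics/s2.png',cv2.resize(np.hstack([A,B]),(800,355)))
print(np.round(d[160:185,325:352:2].astype(int)))
```

```text
open t8.7 p [608.5 -31.5  64. ] w59.9 ff0.0 F [ 0.1 -0.1  0.3] T [ 0.01 -0.03  0.01] q7 44
[608.3 -32.9  54.5  15.1 -86.5  91.   94. ] [608.5 -33.8  67.1  47.2 -12.1  53.4 183. ]
[[1316 1315 1312 1312 1316 1315 1311 1312 1313 1311 1310 1313 1318 1317]
 [1307 1306 1307 1315 1319 1312 1310 1310 1317 1311 1315 1307 1313 1316]
 [1305 1306 1304 1306 1259 1262 1312 1316 1311 1310 1310 1312 1314 1314]
 [1301 1306 1302 1303 1256 1260 1255 1256 1317 1319 1313 1314 1315 1311]
 [   0 1304 1308 1300 1254 1256 1257 1259 1262 1257 1252 1313 1315 1310]
 [1292 1299 1293 1303 1251 1251    0 1264 1259 1255 1257 1301 1309 1311]
 [1300 1297 1293 1298 1254 1261 1248 1259 1257 1257 1254 1299 1303 1307]
 [1303 1299 1303 1258 1258 1247 1242 1253 1256 1255 1218 1302 1298 1303]
 [1303 1305 1307 1255 1220 1217 1215 1216 1213 1220 1213 1300 1299 1300]
 [1304 1304 1219 1211 1211 1216 1217 1213 1214 1215 1218 1293 1288 1295]
 [1303 1301 1221 1218 1217 1214 1214 1211 1218 1213 1219 1287 1290 1296]
 [1305 1296 1220 1211 1218 1213 1213 1214 1216 1212 1214 1300 1304 1293]
 [1300 1303 1225 1216 1215 1218 1220 1221 122
[... 204 characters left out ...]
6 1238 1239 1250 1258 1304 1299 1294 1296]
 [1301 1301 1297 1254 1247 1245 1240 1246 1242 1254 1296 1300 1295 1292]
 [1297 1299 1249 1253 1254 1244 1242 1242 1253 1251 1301 1299 1296 1297]
 [1300 1301 1250 1254 1254 1254 1250 1250 1250 1252 1294 1298 1296 1295]
 [1295 1299 1252 1253 1248 1247 1253 1251 1249 1246 1299 1300 1298 1297]
 [1284 1289 1254 1253 1253 1247 1250 1248 1251 1250 1294 1298 1294 1293]
 [1288 1288 1256 1252 1251 1246 1249 1246 1247 1249 1301 1293 1296 1294]
 [1300 1292 1273 1264 1254 1253 1250 1253 1249 1298 1291 1294 1300 1295]
 [1298 1293 1296 1284 1273 1268 1256 1255 1255 1291 1288 1291 1297 1299]
 [1295 1287 1294 1291 1289 1293 1275 1269 1262 1286 1287 1289 1283 1294]]
```

View pics/s2.png

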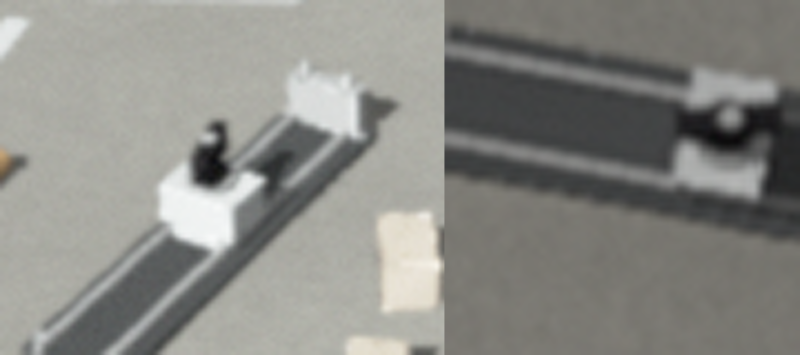

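Run:
```python
from h import *
arm.gripper_to(0); s=st()
for c in('side','top'):
    im,d=look(c); cl=cloud(c,d); p=s['position']
    m=(np.hypot(cl[...,0]-p[0],cl[...,1]-p[1])<150)&(cl[...,2]>120)&(d>0)
    q=cl[m]; print(c,len(q))
    for z in range(120,480,20):
        k=q[(q[:,2]>=z)&(q[:,2]<z+20)]
        if len(k): print(z,len(k),np.round(k.mean(0)),np.round(k.min(0)),np.round(k.max(0)))
    v,u=np.where(m)
    cv2.imwrite('pics/g_%s.png'%c,cv2.resize(im[max(0,v.min()-20):v.max()+30,max(0,u.min()-20):u.max()+30],(400,400)))
a=cv2.imread('pics/g_side.png');b=cv2.imread('pics/g_top.png');cv2.imwrite('pics/g.png',np.hstack([a,b]))
```

```text
t11.8 p [ 480. -150.  250.] w-0.0 ff0.0 F [0.4 1.  0.3] T [-0.02 -0.02  0.02] q7 67
side 3749
280 22 [ 478. -143.  294.] [ 470. -154.  288.] [ 490. -136.  300.]
300 47 [ 479. -140.  310.] [ 469. -154.  300.] [ 489. -129.  320.]
320 49 [ 476. -141.  332.] [ 464. -178.  320.] [ 497. -116.  340.]
340 108 [ 476. -136.  351.] [ 460. -193.  340.] [ 502. -100.  360.]
360 136 [ 476. -131.  372.] [ 457. -207.  361.] [505. -85. 380.]
380 138 [ 476. -129.  390.] [ 458. -199.  381.] [503. -88. 400.]
400 73 [ 480. -118.  410.] [ 446. -149.  400.] [ 503. -106.  420.]
420 170 [ 473. -121.  430.] [ 443. -155.  420.] [ 514. -107.  440.]
440 171 [ 473. -122.  450.] [ 443. -148.  440.] [ 513. -109.  460.]
460 140 [ 473. -122.  468.] [ 433. -171.  460.] [ 519. -100.  480.]
top 9465
280 3 [ 474. -141.  295.] [ 471. -144.  290.] [ 476. -137.  300.]
300 3 [ 474. -140.  309.] [ 470. -144.  304.] [ 476. -137.  317.]
320 2 [ 475. -127.  333.] [ 474. -132.  331.] [ 477. -121.  335.]
340 23 [ 476. -120.  349.] [ 473. -128.  341.] [ 482. -103.  359.]
360 54 [ 486. -103.  373.] [ 475. -115.  360.] [504. -89. 380.]
380 66 [ 488. -103.  387.] [ 475. -120.  380.] [503. -91. 399.]
400 21 [ 479. -115.  407.] [ 445. -139.  400.] [ 495. -109.  420.]
420 18 [ 458. -123.  426.] [ 446. -135.  421.] [ 475. -115.  432.]
460 10 [ 467. -109.  478.] [ 442. -124.  475.] [ 495. -104.  479.]
```

View pics/g.png

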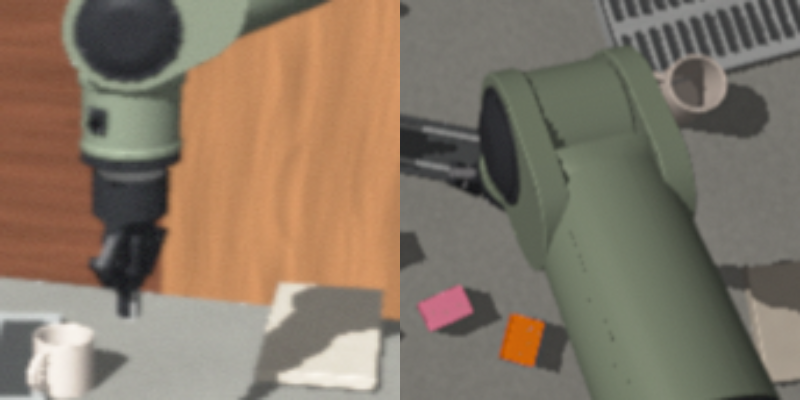

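The shut fingertips in the depth image are about 38 mm higher than the reported TCP, so there is a z bias. A touch on bare bench will measure it.

Run:
```python
from h import *
P=np.array([505,-110,20.]); arm.reach(P,R(H)); arm.sleep(.2); f0=np.mean([arm.get_state()['ft_force'][2] for _ in range(3)])
z=-10.;arm.move_straight([505,-110,z],max_speed=60)
while z>-60:
    z-=1.0; arm.move_straight([505,-110,z],max_speed=20)
    f=arm.get_state()['ft_force'][2]
    if abs(f-f0)>4: break
s=st('z%.1f f%.1f'%(z,f))
if z<-50 or 1:
    im,d=look('side'); cl=cloud('side',d)
    m=(np.hypot(cl[...,0]-505,cl[...,1]+110)<45)&(cl[...,2]>15)&(cl[...,2]<60)
    print(np.round(cl[m].mean(0)),np.round(cl[m].min(0)),np.round(cl[m].max(0)))
arm.move_straight([505,-110,60])
st()
```

```text
z-38.0 f17.6 t20.7 p [ 505.1 -110.   -37.4] w0.3 ff9.2 F [-4.5  0.3 17.6] T [-0.02  1.19  0.01] q7 39
[ 501. -101.   40.] [ 487. -143.   15.] [526. -67.  60.]
 t21.6 p [ 504.6 -110.1   59.3] w-0.2 ff0.0 F [0.7 0.2 0.5] T [-0.01  0.05 -0.02] q7 48
```

The offset is about 37 mm. I apply it and retry the knob.

```bash
cat >> h.py <<'E'
DZ=np.array([0,0,-37.2])
def go(p,a=None,v=150): arm.move_straight(np.asarray(p,float)+DZ,None if a is None else R(a),max_speed=v)
def reach(p,a): arm.reach(np.asarray(p,float)+DZ,R(a))
E
python3 - <<'E'
from h import *
k=np.array([608.5,-31.8,62.5])
arm.gripper_to(50,30)
reach(k+[0,0,80],3.5); go(k,v=80); arm.sleep(.3); st('at')
arm.gripper_to(0,30); s=st('grip')
if s['grip_width']>8:
    for a in np.arange(3.5+10,78,10):
        go(k,a); s=st('a%.0f'%a)
        if np.abs(s['ft_force']).max()>30: break
E
```

```text
at t24.7 p [608.6 -31.9  25.5] w49.7 ff0.0 F [ 0.6 -0.6 -0.5] T [ 0.01 -0.05 -0.02] q7 -21
grip t25.1 p [609.3 -31.8  25.5] w13.4 ff33.3 F [ 5.4  0.3 -0.8] T [-0.04 -0.92  0.1 ] q7 -21
a14 t25.4 p [609.3 -31.8  25.5] w13.6 ff33.4 F [ 5.3 -0.2 -1. ] T [-0.03 -1.06  0.08] q7 -13
a24 t25.7 p [609.3 -31.8  25.5] w13.9 ff33.4 F [ 4.9 -0.1 -0.4] T [-0.01 -1.04  0.12] q7 -5
a34 t26.0 p [609.3 -31.8  25.5] w13.3 ff33.3 F [ 5.1 -0.1 -0.9] T [-0.06 -1.09  0.11] q7 4
a44 t26.4 p [609.3 -32.   25.5] w13.8 ff33.4 F [ 4.9 -1.3 -1.7] T [-0.21 -1.03  0.09] q7 12
a54 t26.7 p [609.3 -32.   25.5] w13.5 ff33.4 F [ 5.4 -0.7 -0.7] T [-0.27 -1.05  0.08] q7 21
a64 t27.0 p [609.3 -32.1  25.5] w13.3 ff33.4 F [ 6.  -0.6 -0.4] T [-0.33 -1.05  0.05] q7 29
a74 t27.3 p [609.3 -32.1  25.5] w13.5 ff33.4 F [ 5.7 -0.9 -0.8] T [-0.36 -1.09  0.14] q7 38
```

Run:
```python
from h import *
k=np.array([609.3,-32.1,62.5])
go(k,77.5); st('a')
for d in (5,30,60,90,120,145,151):
    go(k+U*d,77.5,v=100); s=st(d)
    if np.hypot(*s['ft_force'][:2])>25: break
arm.gripper_to(45); s=st('rel'); 
q=s['position']-DZ; go([q[0],q[1],200]); 
reach([470,100,230],H)
im,d=look('top','t3'); cl=cloud('top',d)
f=k+U*d.dtype.type(0) if 0 else k
c=k+U*150
print('fence',rect(cl,c,60,46,62),'knob',rect(cl,c,60,75,105),'stop',rect(cl,(572,-202),50,44,70))
for b in BR: print(rect(cl,b,75,36,50))
```

```text
a t27.6 p [609.4 -32.2  25.4] w13.4 ff34.1 F [-0.4 -0.4  3.7] T [-0.3   0.08  0.11] q7 41
5 t27.8 p [610.5 -26.8  25.5] w13.4 ff34.0 F [-0.1  2.2  2.4] T [ 0.17  0.01 -0.02] q7 41
30 t28.2 p [615.8  -2.6  25.4] w13.3 ff34.3 F [-0.7  1.2  6.2] T [ 0.15  0.07 -0.02] q7 39
60 t28.7 p [622.   26.1  25.4] w13.3 ff34.5 F [-0.1  2.   7.9] T [ 0.22  0.22 -0.03] q7 37
90 t29.1 p [628.2  55.1  25.4] w13.5 ff34.7 F [-1.6  2.   8.3] T [ 0.26  0.34 -0.02] q7 35
120 t29.6 p [634.5  84.3  25.4] w13.3 ff34.8 F [-1.9  1.9 10.1] T [0.3  0.53 0.01] q7 33
145 t30.0 p [639.8 108.6  25.4] w13.7 ff34.9 F [-3.2  1.8 10.9] T [ 0.36  0.68 -0.04] q7 31
151 t30.2 p [641.  114.2  25.4] w13.4 ff34.9 F [-2.9  2.3 10.2] T [ 0.34  0.64 -0.01] q7 31
rel t30.6 p [641.1 114.9  25.1] w45.3 ff0.0 F [-0.   0.7  0.3] T [-0.    0.07 -0.02] q7 31
fence None knob None stop [ 572.2 -202.2   66.1   20.5  -11.4   50.7  129. ]
[415.8 146.9  46.3  22.8  44.5  41.7  71. ]
None
[ 431.7 -328.6   63.7   43.7    1.9   42.2  269. ]
```

```bash
sed -i 's/^H=77.8$/H=77.85/' h.py
cat >> h.py <<'E'
K0=np.array([609.3,-32.2,0]); S0=K0-U*163.3   # stop face, centre line
OFF=np.array([0.9,0.5])
def pick(xy,a,zt=14,F=25,op=75):
    p=np.array([xy[0],xy[1],0.])
    arm.gripper_to(op,F); reach(p+[0,0,130],a); go(p+[0,0,zt],v=120); arm.sleep(.1); st('at')
    arm.gripper_to(0,F); s=st('grip'); go(p+[0,0,130]); s=st('lift'); return s
def place(d,zt=22.5):
    p=S0+U*d; a=H-90
    reach(p+[0,0,100],a); s=st('over')
    if abs(s['grip_width']-42)>4: print('LOST'); return False
    go(p+[0,0,zt+14],v=100); arm.sleep(.2); f0=arm.get_state()['ft_force'][2]
    for z in np.arange(zt+12,zt-.1,-1.5):
        go(p+[0,0,z],v=30); s=arm.get_state()
        if s['ft_force'][2]-f0>8: print('contact z',z,s['ft_force']-f0); break
    s=st('down'); arm.gripper_to(62); arm.sleep(.2); st('rel'); go(p+[0,0,130]); return True
E
python3 - <<'E'
from h import *
reach([520,-200,300],0)
for c in ('top','side'):
    im,d=look(c); cl=cloud(c,d)
    print(c,[rect(cl,b,75,36,50) for b in BR])
s=pick(np.array([426.5,122.8])+OFF,15.5)
if s['grip_width']>38: place(35)
E
```

```text
top [array([426.5, 122.6,  63.1,  42.6, -74.3,  42. , 257. ]), array([424.3,  -6.5,  63.7,  41.8, -68.4,  42.4, 257. ]), array([ 431.5, -323.4,   62.8,   31.8,    1.5,   42.1,  182. ])]
side [array([428. , 126.7,  69.1,  41.7, -73.1,  42.1, 224. ]), array([426. ,  -2.7,  73. ,  41.8, -68.5,  42.1, 180. ]), array([ 432.6, -323.8,   63.6,   47.1,    3.4,   42. ,  117. ])]
at t36.8 p [427.8 123.3 -22.7] w74.9 ff0.0 F [ 0.1 -0.1 -0. ] T [-0.03 -0.03 -0.03] q7 -54
grip t37.2 p [427.6 123.2 -22.9] w41.5 ff25.0 F [-0.4 -1.   7.7] T [-0.28  0.31  0.06] q7 -54
lift t38.1 p [427.  123.   92.1] w41.4 ff25.4 F [-0.7 -0.5 -0.8] T [ 0.   -0.02 -0.  ] q7 -39
over t39.4 p [ 582.3 -155.4   63. ] w41.5 ff25.4 F [ 0.2  1.  -0.5] T [0.02 0.01 0.03] q7 -28
down t42.6 p [ 582.3 -157.6  -14.8] w41.5 ff25.4 F [ 0.1 -0.  -1.7] T [ 0.01 -0.   -0.01] q7 -31
rel t43.1 p [ 582.3 -157.6  -14.7] w62.1 ff0.0 F [-0.9  0.5  0.7] T [-0.01  0.04  0.05] q7 -31
```

Run:
```python
from h import *
s=pick(np.array([424.3,-6.5])+OFF,21.6)
if s['grip_width']>38: place(102)
reach([470,130,230],H)
im,d=look('top'); cl=cloud('top',d)
for x in (35,102):
    c=(S0+U*x)[:2]; r=rect(cl,c,35,47,58); print(x,r, (r[:2]+OFF-c)@np.c_[U[:2],V[:2]])
print(rect(cl,BR[2],75,36,50))
```

```text
at t46.4 p [425.6  -6.1 -22.7] w75.2 ff0.0 F [-0.6 -0.4  0.5] T [0.04 0.01 0.01] q7 -34
grip t46.8 p [425.4  -6.1 -22.9] w41.9 ff24.8 F [-1.  -0.6  7.9] T [-0.05  0.24 -0.09] q7 -34
lift t47.7 p [424.8  -6.1  92.2] w41.9 ff25.4 F [-0.1 -0.4 -1.8] T [-0.01 -0.01  0.  ] q7 -17
over t48.5 p [595.6 -91.3  61.9] w41.7 ff25.4 F [-0.3  0.1 -1.2] T [0.05 0.03 0.02] q7 -34
down t51.7 p [596.4 -92.1 -14.8] w41.6 ff25.6 F [ 1.2 -0.5 -0.9] T [ 0.02 -0.01  0.03] q7 -37
rel t52.2 p [596.4 -92.1 -14.7] w62.0 ff0.0 F [ 0.2  0.1 -0.2] T [0.   0.03 0.04] q7 -37
35 [ 582.  -157.4   61.9   42.    79.2   50.6  218. ] [0.8368333  0.43719009]
102 [595.7 -92.2  63.3  42.9  78.2  50.7 227. ] [0.45981235 0.1075505 ]
[ 431.5 -328.9   62.4   43.2    0.7   42.6  270. ]
```

Run:
```python
from h import *
s=pick(np.array([431.5,-328.7])+OFF,-88.6)
if s['grip_width']>38: place(169)
reach([420,-250,260],0)
im,d=look('top','t5'); cl=cloud('top',d)
for x in (35,102,169):
    c=(S0+U*x)[:2]; r=rect(cl,c,32,47,58); print(x,r)
c=(K0+U*151)[:2]; print('fence',rect(cl,c,50,46,62),'knob',rect(cl,c,60,75,105),c)
print('bench',[rect(cl,b,75,36,50) for b in BR],rect(cl,(447.5,303),80,3,12),rect(cl,(447.5,303),40,33,50))
cv2.imwrite('pics/t5c.png',cv2.resize(im[130:270,210:450],(800,466)))
```

```text
at t57.5 p [ 432.8 -328.5  -22.5] w75.1 ff0.0 F [-0.6  0.6 -0.7] T [-0.01 -0.04 -0.02] q7 -76
grip t57.8 p [ 432.5 -328.4  -22.9] w41.7 ff25.5 F [-1.4  0.6  5.9] T [0.11 0.26 0.  ] q7 -76
lift t58.8 p [ 432. -328.   92.] w41.5 ff25.5 F [ 0.5 -0.5 -1.3] T [-0.03  0.05  0.02] q7 -72
over t60.1 p [610.2 -28.6  62.7] w41.6 ff25.5 F [-0.2 -0.2 -0.7] T [ 0.   -0.02  0.  ] q7 -42
down t63.3 p [610.5 -26.6 -14.7] w41.4 ff25.5 F [-0.2 -0.6  0.2] T [0.01 0.02 0.01] q7 -46
rel t63.9 p [610.5 -26.6 -14.7] w62.0 ff0.0 F [-0.1  0.5  0. ] T [ 0.01 -0.01 -0.05] q7 -46
35 [ 581.7 -157.3   63.    41.7   78.7   50.5  207. ]
102 [596.3 -92.2  62.5  42.2  78.2  50.4 208. ]
169 [609.9 -27.3  59.6  42.3  77.8  50.4 197. ]
fence [640.1 112.3  68.1  48.1 -12.1  53.6 187. ] knob [639.  112.1  55.8  14.1 -12.4  91.8  86. ] [641.08123573 115.4175906 ]
bench [None, None, None] [449.3 301.8 154.8 148.3 -73.7   5.7 657. ] [446.9 301.4  42.4  13.2  67.6  41.8  58. ]
```

View pics/t5c.png

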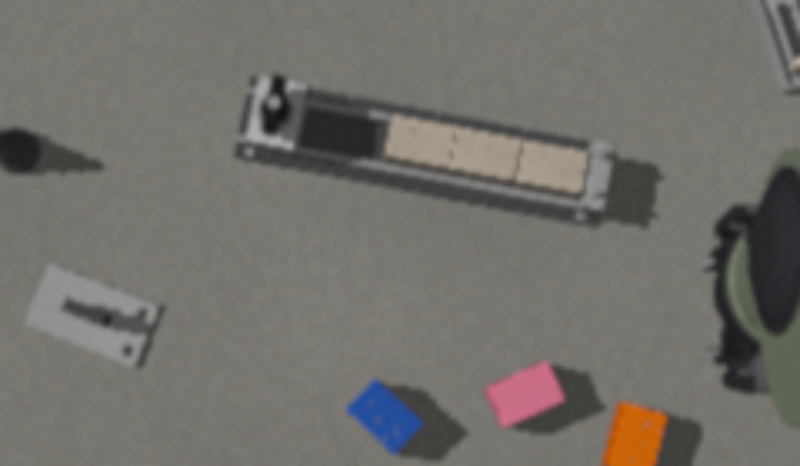

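All three bricks are in the row, and the fence and knob are back at (270,110) in the crop. Next I close the row gently and clamp it.

Run:
```python
from h import *
k=np.array([640.6,113.7,62.5])
arm.gripper_to(50,40); reach(k+[0,0,80],H); go(k,v=80); arm.sleep(.2); st('at')
arm.gripper_to(0,40); s=st('grip')
D=lambda s:(s['position']-S0)@U-24
assert s['grip_width']>8
L=lambda d:S0+U*(d+24)+[0,0,62.5]
print('fence',D(s))
go(L(250),v=80); st()
go(L(207),v=50); arm.sleep(.2); s=st(); print('fence',D(s))
d=207.;hist=[]
while d>189:
    d-=.6; go(L(d),v=8); s=arm.get_state(); f=s['ft_force']@U; hist.append((round(D(s),1),round(f,1)))
    if f>9:
        arm.sleep(.2); f=arm.get_state()['ft_force']@U
        if f>8: break
print(d,hist); s=st('closed'); print('fence',D(s),f)
```

```text
at t69.2 p [640.8 113.7  25.7] w50.4 ff0.0 F [ 0.6 -0.2 -0.4] T [-0.02 -0.02 -0.  ] q7 25
grip t69.7 p [640.7 113.7  25.5] w13.2 ff41.1 F [-1.7 -0.4  3.2] T [-0.08  0.18 -0.06] q7 25
fence 288.56067246398067
 t70.3 p [632.2  74.4  25.5] w13.4 ff41.6 F [-2.2 -0.9  6.1] T [-0.19  0.6  -0.01] q7 27
 t71.5 p [623.2  32.5  25.4] w13.5 ff41.9 F [-4.5 -1.1  9.3] T [-0.12  0.71  0.11] q7 30
fence 205.50522789996515
192.60000000000014 [(np.float64(205.2), np.float64(0.2)), (np.float64(204.7), np.float64(0.2)), (np.float64(204.2), np.float64(0.5)), (np.float64(203.6), np.float64(1.8)), (np.float64(203.0), np.float64(1.0)), (np.float64(202.4), np.float64(0.3)), (np.float64(201.8), np.float64(1.4)), (np.float64(201.2), np.float64(0.1)), (np.float64(200.6), np.float64(0.3)), (np.float64(200.1), np.float64(1.2)), (np.float64(199.5), np.float64(1.3)), (np.float64(199.0), np.float64(1.5)), (np.float64(198.4), np.float64(1.5)), (np.float64(197.8), np.float64(1.9)), (np.float64(197.2), np.float64(1.6)), (np.float64(196.7), np.float64(1.9)), (np.float64(196.1), np.float64(2.2)), (np.float64(195.5), np.float64(2.4)), (np.float64(194.9), np.float64(2.0)), (np.float64(194.3), np.float64(2.7)), (np.float64(193.7), np.float64(2.6)), (np.float64(193.3), np.float64(3.0)), (np.float64(193.3), np.float64(6.4)), (np.float64(193.2), np.float64(9.2))]
closed t77.7 p [620.6  20.6  25.5] w13.3 ff41.2 F [0.9 8.1 3. ] T [ 1.92 -0.27 -0.05] q7 31
fence 193.26413631187964 8.138608803974297
```

Run:
```python
from h import *
k=S0+U*(192.6+24)+[0,0,62.5]
for r in (15,30,45,55,62,68,73,78,81,83):
    go(k,H-r,v=60); s=st(r)
    if abs(s['ft_torque'][2])>2.5 or np.abs(s['ft_force']).max()>30: print('stop');break
```

```text
15 t78.1 p [620.6  20.6  25.5] w13.5 ff40.9 F [1.3 9.3 0.8] T [ 1.91 -0.38 -0.15] q7 17
30 t78.5 p [620.6  20.6  25.5] w13.1 ff40.9 F [1.7 9.5 1.2] T [ 1.95 -0.39 -0.15] q7 4
45 t78.9 p [620.6  20.7  25.5] w13.3 ff40.9 F [2.2 9.5 0.8] T [ 1.94 -0.35 -0.09] q7 -9
55 t79.2 p [620.7  20.7  25.5] w13.6 ff40.9 F [ 1.8 10.1  1.1] T [ 1.95 -0.37 -0.07] q7 -18
62 t79.5 p [620.7  20.7  25.5] w13.4 ff40.9 F [2.8 7.9 1.4] T [ 1.89 -0.38 -0.07] q7 -24
68 t79.8 p [620.7  20.7  25.5] w13.3 ff40.9 F [2.4 9.6 1.8] T [ 1.94 -0.44 -0.04] q7 -30
73 t80.0 p [620.7  20.7  25.5] w13.4 ff40.9 F [3.2 9.2 1.4] T [ 1.99 -0.42  0.01] q7 -34
78 t80.3 p [620.7  20.7  25.5] w13.3 ff40.9 F [1.9 8.9 1.6] T [ 1.98 -0.4  -0.09] q7 -38
81 t80.5 p [620.8  20.7  25.5] w13.6 ff41.0 F [2.4 9.9 0.8] T [ 1.9  -0.48 -0.02] q7 -41
83 t80.8 p [620.7  20.7  25.5] w13.5 ff41.1 F [1.7 9.6 2.2] T [ 1.91 -0.42 -0.07] q7 -42
```

Run:
```python
from h import *
arm.gripper_to(50); s=st('rel'); p=s['position']-DZ
go([p[0],p[1],200]); reach([420,-250,260],0)
im,d=look('top'); cl=cloud('top',d)
k=S0+U*217
print('knob',rect(cl,k[:2],60,75,105),'fence',rect(cl,k[:2],45,51.5,62),'stop',rect(cl,(572,-202),21,47,58),'pegs',rect(cl,(572,-202),40,57,75))
print('row',rect(cl,(S0+U*96)[:2],82,47,55))
r=[x for x in arm.regions_of('top','work_plate')][0]; cc=np.where(r['region'][...,None],cl,-9999.)
print('plate',r['conf'],rect(cc,(447,302),90,2,13),'tab',rect(cl,(447,302),45,33,50))
cv2.imwrite('pics/t6.png',np.hstack([cv2.resize(im[155:205,295:405],(500,228),interpolation=3),cv2.resize(im[205:245,210:265],(300,228),interpolation=3)]))
```

```text
rel t81.2 p [620.4  19.5  25.2] w50.1 ff0.0 F [ 0.3 -0.  -0.7] T [ 0.05 -0.07  0.01] q7 -42
knob [619.7  17.9  54.3  14.7  85.2  91.2  92. ] fence [617.5   9.3  66.6  65.7  75.4  54.4 170. ] stop [ 572.9 -197.    39.9   30.5  -10.7   50.7   89. ] pegs [ 572.5 -201.    47.2    5.8  -14.5   63.4   10. ]
row [594.3 -97.7 162.6  42.8  77.7  50.5 555. ]
plate 0.75 [446.7 301.3 122.2  65.1  65.6   6.2 566. ] tab [446.7 301.   42.4  13.2  67.5  41.2  58. ]
```

View pics/t6.png

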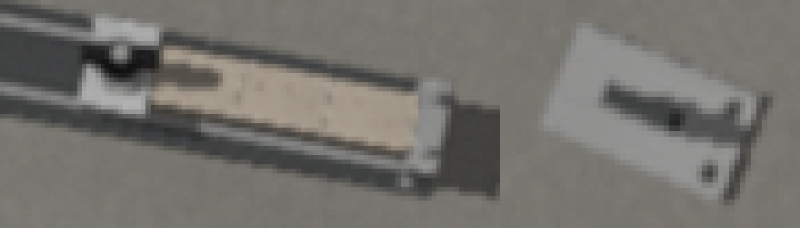

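The knob bar is now at 85.2°, which is about 1.44 rad. The row is closed, with stop, bricks and fence contiguous from px (440,130) to (155,75). Now the plate: I centre it along its tab first, then grip across the tab.

Run:
```python
from h import *
c=np.array([447.8,302.2,0]); A=67.3
arm.gripper_to(75,20); reach(c+[0,0,130],A); go(c+[0,0,14],v=120); arm.sleep(.1); st('at')
arm.gripper_to(0,20); s=st('len grip'); arm.gripper_to(70); 
go(c+[0,0,80]); go(c+[0,0,80],A-90); arm.gripper_to(40,60); go(c+[0,0,12],v=100); arm.sleep(.1)
arm.gripper_to(0,60); st('grip'); go(c+[0,0,130]); s=st('lift')
if s['grip_width']>8:
    P=S0+U*(49-9.2)
    reach(P+[0,0,110],H-90); arm.sleep(.2); s=st('over')
    if s['grip_width']>8:
        go(P+[0,0,80],v=60); arm.sleep(.2); f0=arm.get_state()['ft_force']
        for z in np.arange(79,60.9,-1.):
            go(P+[0,0,z],v=30); s=arm.get_state(); f=s['ft_force']-f0
            if f[2]>10: break
        print('z',z,f,s['position']-DZ-P); st('down')
```

```text
at t87.3 p [448.2 302.4 -22.6] w75.1 ff0.0 F [-0.   0.3 -0.4] T [-0.09 -0.01 -0.02] q7 -18
len grip t87.7 p [448.  302.4 -22.8] w43.4 ff20.6 F [-0.3 -0.9  6.6] T [-0.15  0.03 -0.01] q7 -18
grip t92.0 p [448.1 302.3 -24.6] w13.1 ff59.6 F [-1.7 -0.8  7.2] T [-0.23  0.3   0.04] q7 -94
lift t93.0 p [447.4 301.8  92. ] w13.2 ff58.4 F [ 0.4  0.5 -3.8] T [ 0.   -0.05  0.03] q7 -86
over t94.9 p [ 583.5 -152.    72.9] w13.0 ff58.4 F [-0.5 -0.5 -3.6] T [ 0.   -0.09 -0.01] q7 -27
z 62.0 [-2.62687207 -0.36777571 11.45293794] [ 1.21164526e-01 -2.90215458e-02  6.25559238e+01]
down t100.2 p [ 583.4 -153.    25.4] w12.9 ff60.0 F [-3.1 -0.8  8.2] T [ 0.13  0.85 -0.01] q7 -29
```

Run:
```python
from h import *
P=S0+U*39.8
arm.gripper_to(40); st('rel'); go(P+[0,0,160]); reach([420,-250,260],0)
im,d=look('top'); cl=cloud('top',d)
print('tab',rect(cl,P[:2],40,75,105),P)
c=P[:2]
m=(np.hypot(cl[...,0]-c[0],cl[...,1]-c[1])<75)&(cl[...,2]>46)&(cl[...,2]<62)
q=cl[m]; w=(q-np.r_[c,0]); l=w@U; x=w@V; k=(abs(l)<55)&(abs(x)<28)&(abs(x)>12)
print(np.linalg.lstsq(np.c_[l[k],x[k],np.ones(k.sum())],q[k,2],rcond=None)[0])
print('mug etc',[[np.round(r['at']).tolist() for r in arm.place_of('top',t)[:1]] for t in('mug','ring_cone','bench_block')])
im2,_=look('side')
cv2.imwrite('pics/t7.png',np.hstack([cv2.resize(im[155:205,300:410],(500,228),interpolation=3),cv2.resize(im2[150:230,250:350],(285,228),interpolation=3)]))
```

```text
rel t100.6 p [ 583.3 -153.    24.8] w40.0 ff0.0 F [ 0.1 -0.4  0.5] T [-0.01 -0.01 -0.01] q7 -29
tab [ 582.3 -154.1   43.    14.6   77.9   91.2   79. ] [ 583.30673766 -152.93359231    0.        ]
[ 2.29295371e-03 -8.36896008e-03  5.63053126e+01]
mug etc [[[657.0, -472.0, -1.0]], [[619.0, 384.0, 5.0]], [[445.0, 528.0, 2.0]]]
```

View pics/t7.png

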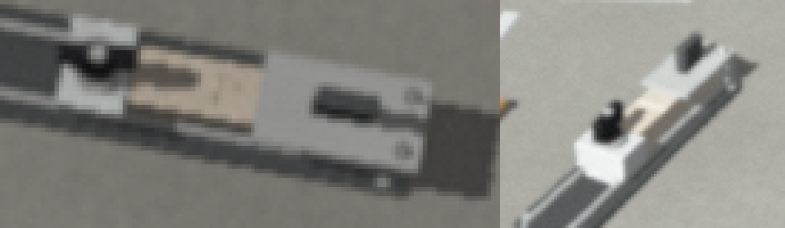

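The plate lies flat: its top is at 56.3 mm and the tilt is under 0.01 rad. The pegs show through both holes at (412,95) and (403,150), the knob is clamped, and the row is closed.

```bash
python3 -c "
from h import *
print(arm.job_done())"
```

```text
the job is handed in; nothing more can be done
None
```

I handed the job in at about 100 s on the robot's clock: the three cream bricks are in a closed row, the knob is clamped at about 1.44 rad and the plate is seated flat on the pegs; no verdict came back.

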